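# Set the welding slide and hold a tube over its stub

### The job

Set up the joint for tack welding. Free the clamp lever of the sliding fixture, slide the carriage until its pointer stands at the scribed mark and clamp the lever fully again; then pick up the loose piece of rectangular tube, carry it over the spatter screen without knocking it, and hold it upright right above the matching stub on the carriage, sides in line, with an open gap of about 8 mm, not touching the stub. Finish while holding it there, still and gripped, with the carriage clamped at the mark, and leave the other things on the bench where they are.

Things in the scene. Friction and masses are not known exactly. Their poses are not given: they have to be found in the camera images.
- lever (a joint): Clamp lever lying flat on the robot side of the carriage, turning about a vertical axis (point pivot). 0 = clamped (arm parallel to the rail, pointing along the fixture's -y), 1.2 rad = stop, fully free. Seen from above it turns clockwise to free (its knob swings towards the robot). The cam jams the carriage below about 0.5 rad; the lever stays where it is left and turning it takes under 5 N at the knob.
- knob (a point): Centre of the lever's upright black knob, a cylinder 22 mm in diameter and 36 mm tall, centre 84 mm above the bench, 85 mm from the lever's axis. The knob spins freely on its stem. Free all round for fingers; the lever's arm passes under it with its top 59 mm above the bench. Its axes turn with the lever, which lies along its own -y. With the lever freed the carriage can be drawn along by this knob.
- pivot (a point): Point on the lever's vertical axis at the knob's height; rides on the carriage. Its axes are the fixture's: y = the slide direction towards the mark, x = away from the robot across the rail, z up.
- carriage (a joint): Slide of the aluminium carriage (100 x 90 mm plate) along the fixture's y; 0.150 m = pointer at the mark; it starts at -0.03 to 0.07 and always has to go towards +y. Range -0.07 to 0.20. With the lever free it slides with about 2 N plus slight drag and stays where it is left; clamped it does not slide (holds against some 50 N).
- pointer (a point): Tip of the small dark pointer on the carriage's far (+x) side, 40 mm above the bench. Its axes are the fixture's.
- mark (a point): The scribed black line on the little steel block fixed beside the rail on the far side, 34 mm above the bench; the pointer is at the mark when both have the same y in the fixture's axes (as of pivot).
- stub_top (a point): Centre of the open upper end of the rectangular tube stub (50 mm along its x, 30 mm along its y, 3 mm walls, 30 mm tall) on the carriage's base plate; 82 mm above the bench. Moves with the carriage: its axes are the fixture's.
- tube_mid (a point): Centre of the loose steel tube piece: open rectangular section 50 mm (its x) by 30 mm (its y), walls 3 mm, 90 mm tall (its z), 0.24 to 0.44 kg, standing upright on the bench on the right of the screen. Grip across the 30 mm.
- tube_foot (a point): Centre of the lower end of the loose tube, 45 mm below tube_mid; axes as tube_mid.
- screen_top (a point): Middle of the upper edge of the spatter screen, a fixed steel sheet 360 mm long (its x) and 10 mm thick (its y), 120 mm high, standing between the tube and the fixture.
- spray_can_mid (a point): Centre of a plain grey aluminium spray can, 60 mm in diameter, 190 mm tall; a bystander.
- tape_roll_mid (a point): Centre of a black tape roll lying flat, 90 mm in diameter, 35 mm high; a bystander.
- offcut_mid (a point): Centre of a steel offcut 90 x 45 x 25 mm; a bystander.
- pot_mid (a point): Centre of a white plastic pot 60 mm in diameter, 45 mm tall; a bystander.

How it is judged:
On the way, in this order (a step that is already met when the one before it is completed fails the run):
1. the clamp lever is freed (past 0.8 rad) with the carriage not yet at the mark (value of joint lever above 0.8 rad and value of joint carriage below 0.14 m), for 0.1 s.
2. the carriage is slid to within 5 mm of the mark while the lever is free (past 0.5 rad) (value of joint carriage between 0.145 and 0.155 m and value of joint lever above 0.5 rad), for 0.1 s.
3. the lever is clamped again (below 0.15 rad) with the carriage within 5 mm of the mark (value of joint carriage between 0.145 and 0.155 m and value of joint lever below 0.15 rad), for 0.2 s.
4. the tube passes above the screen (within 50 mm either side of it, its foot higher than the upper edge) (y of tube_foot in the frame of screen_top between -0.05 and 0.05 m and x of tube_foot in the frame of screen_top between -0.2 and 0.2 m and height (world z) of tube_foot above 0.12 m), for 0.02 s.
At the end, for the whole second after the job is handed in: The tube is held still by the fingers, touching neither fixture nor screen, its foot 3 to 14 mm above the stub's upper end, centres within 5 mm horizontally, long sides within 0.09 rad, upright within 0.07 rad; the carriage is within 5 mm of the mark and the lever clamped (below 0.15 rad) (all of step 3 and z of tube_foot in the frame of stub_top between 0.003 and 0.014 m and horizontal distance between tube_foot and stub_top below 0.005 m and angle between the x axis of tube_foot and the x axis of stub_top, either way round below 0.09 rad and angle between tube_foot's own z axis and vertical below 0.07 rad and contact force between tube and fixture below 0.1 N and contact force between tube and screen below 0.1 N and contact force between the fingers and tube above 2 N and linear speed of tube below 0.01 m/s and angular speed of tube below 0.1 rad/s); the arm keeps its last pose, push and grip.
It fails at once if the tube or the robot knocks the screen (over 3 N) (contact force between any of tube, the arm, the fingers and screen above 3 N).
It fails at once if a bystander is moved by more than 30 mm (distance of any of spray_can_mid, tape_roll_mid, offcut_mid, pot_mid from where it was at the start of the episode above 0.03 m).
It also fails if it takes over 72 s, if anything falls off the work surface, if the arm or the gripper's body presses on something with over 40 N, if the wrist force passes 120 N, or if a joint passes its speed limit or range.

### The arm

A 6-joint arm with a two-finger parallel gripper is mounted at the origin on the work surface. World frame = base frame: x ahead of the robot, y to its left, z up, the work surface at z = 0. Lengths are in m, angles in rad, forces in N, time in s.
With the tool pointing down it reaches from about 0.375 to 0.75 m from the base axis. Payload 9 kg.
Tool frame: the origin (TCP) lies between the finger pads; the fingertips stand env.tips_ahead ahead of it and the grasp point (between the pads) lies 2 mm behind it (env.tips_ahead is the distance from the TCP to the fingertips, in m); z points along the fingers, y is the line along which they close (so a half turn about z gives the same grasp; the last joint's range is limited). The gripper opens to 85 mm and grips with 20 to 120 N. Pads are 22 mm wide; open, the fingers measure 114 mm over their backs; the gripper's body (76 mm by 85 mm) begins 54 mm behind the grasp point. The pads swing forward as they close: fully open they stand 13 mm farther back than shut.
Start: joints at [-1.38, 0.104, 0.097, 1.564, 0, 1.353], TCP at [0.239, -0.551, 0.248] pointing down, gripper open.
Joint ranges: [-2.99, 2.99], [-0.84, 1.86], [-1.1, 1.16], [-1.84, 2.11], [-1.51, 1.56], [-3.14, 3.14]. Speed limits (rad/s): [2.22, 2.22, 2.57, 3.14, 3.14, 3.14].

### API

Orientations are given as a unit quaternion [x, y, z, w].
In Python, from cell import env gives the robot as it stands. The module is installed in compiled form; this text tells all that it offers.
- The arm moves only by the tool carry_out, never from a script. Its argument "series" is a list of rows, each a list of 7 numbers: the turn, a rotation vector about the world's x, y, z scaled (see below), then the shift along the world's x, y, z scaled (see below), then the opening, from 0 (shut) to 1 (fully open). In form: [[rx, ry, rz, x, y, z, grip], ...]. A call has 1 to 20 rows; each row is the pose to reach, as a shift and turn from the pose commanded when the call began, turning the shorter way round; what a row does not reach only later rows make up. The controller multiplies each number of a shift by 500 mm and each number of a turn by 360 degrees. A row lasts 1/12 s, in which the tool goes at most 41.7 mm and 7.16 degrees, less where a joint would pass 70% of its speed; a pose out of reach is approached as far as the arm can. A call with a number of a shift or a turn outside -1 to 1 is refused whole. A call with a gripper value outside its range is refused whole. The fingers move at their own pace and stop on an object; the grip force is fixed at half the most. Time passes only in rows, so rows that repeat a pose let the fingers close. It gives the time, the measured TCP pose, the force, the opening and the grip force at its end, in the units of the state.
- env.get_obs(): the state, without advancing time (a new reading comes with each control period).
- env.read_camera(name): name is "scene" or "top" or "wrist"; returns the picture (400x640x3 uint8, red, green, blue); there is no depth.
- env.calibration(name): a dict with "vertical_fov" (degrees; the focal length in pixels is half the picture's height over the tangent of half this angle, whatever the lens; pixels are square), "cx", "cy" (the principal point, pixels), "cam_to_world" (4x4, takes a point from camera to world coordinates). Camera axes: x right, y down, z forward; pixel columns grow to the right and rows downward; lengths in m; the calibration is good to about 2 mm. A picture is of the moment at which its call begins: read the wrist's pose just before it. calibration takes no time and is no camera call; for the wrist camera it gives the pose at the moment of the call.
- env.finish_job(): hands the job in; it is judged then, once.
The state is a dict: "clock": time; "joint_pos": joint angles; "joint_velocities": joint speeds; "effort": joint torques, N m; "eef_pos": TCP position; "tcp_rot": TCP orientation; "contact_force": force on the tool from outside, world axes, zero at the start; "torque": the same for the moment, N m; "width": finger opening in m; "finger_force": force on a finger pad.
Only numpy, scipy, OpenCV 4.12 (cv2) and the standard library are available. Lean on these libraries where they do the work, as an engineer would, in place of code of your own. Each camera call takes 0.05 s, during which the arm holds its last target. There are 200 camera calls.

## Working session

There is one attempt and no reset: what is moved stays moved. The work goes in short steps, Python scripts to look and compute and a tool call to move; the robot and the scene stay as the last step left them, time stands still between calls to the robot, and variables do not carry over. Pictures are saved under pics/ and viewed, at most 10 in all, crops included, and the job is handed in when it is done.

Besides the shell and the picture viewer there is one more tool, called after "Call:" as name(argument=value, ...), one argument or row to a line, values as JSON. carry_out: Moves the arm, as the interface text tells. Its arguments: {"type":"object","properties":{"series":{"type":"array"}},"required":["series"]}

```bash
mkdir -p pics; cat > h.py <<'E'
import numpy as np, cv2
from cell import env
from scipy.spatial.transform import Rotation as R
def save(cam,name,crop=None,k=1):
    im=env.read_camera(cam)[:,:,::-1]
    cv2.imwrite(f'pics/{cam}_{name}_full.png',im)
    if crop: x,y,w,h=crop; im=im[y:y+h,x:x+w]
    im=cv2.resize(im,None,fx=k,fy=k,interpolation=cv2.INTER_CUBIC)
    cv2.imwrite(f'pics/{name}.png',im)
def ray(c,u,v):
    T=np.array(c['cam_to_world']); f=200/np.tan(np.radians(c['vertical_fov'])/2)
    return T[:3,3],T[:3,:3]@np.array([(u-c['cx'])/f,(v-c['cy'])/f,1])
def at(c,u,v,z):
    o,d=ray(c,u,v); return o+d*(z-o[2])/d[2]
def proj(c,p):
    T=np.array(c['cam_to_world']); f=200/np.tan(np.radians(c['vertical_fov'])/2)
    q=T[:3,:3].T@(np.array(p)-T[:3,3]); return f*q[0]/q[2]+c['cx'],f*q[1]/q[2]+c['cy']
E
python3 - <<'E'
from h import *
o=env.get_obs(); print({k:np.round(v,3) for k,v in o.items()}, env.tips_ahead)
save('top','top1',None,1.25); save('scene','sc1',None,1.25)
for c in('top','scene'): q=env.calibration(c);print(q['vertical_fov'],q['cx'],q['cy'],np.round(q['cam_to_world'],3).tolist())
E
```

```text
{'clock': np.float64(0.0), 'joint_pos': array([-1.38 ,  0.105,  0.096,  1.564, -0.   ,  1.353]), 'joint_velocities': array([-0.   ,  0.001, -0.002,  0.   , -0.   , -0.   ]), 'effort': array([-4.0000e-03, -5.5694e+01,  5.0365e+01,  1.7000e-02, -1.0000e-03,
        0.0000e+00]), 'eef_pos': array([ 0.238, -0.55 ,  0.248]), 'tcp_rot': array([ 0.979,  0.203, -0.   , -0.001]), 'contact_force': array([ 1.158,  0.634, -0.133]), 'torque': array([ 0.022, -0.063, -0.027]), 'finger_force': np.float64(0.0), 'width': np.float64(0.086)} 0.017
44.54899560374153 314.0287857085489 200.26368489697418 [[-0.027, -0.996, 0.079, 0.387], [-0.999, 0.025, -0.022, 0.027], [0.02, -0.08, -0.997, 1.475], [0.0, 0.0, 0.0, 1.0]]
48.44623206747208 325.5179428457896 196.51022341177267 [[-0.736, 0.582, -0.347, 0.977], [0.677, 0.628, -0.383, 0.516], [-0.005, -0.517, -0.856, 1.224], [0.0, 0.0, 0.0, 1.0]]
```

View pics/top1.png

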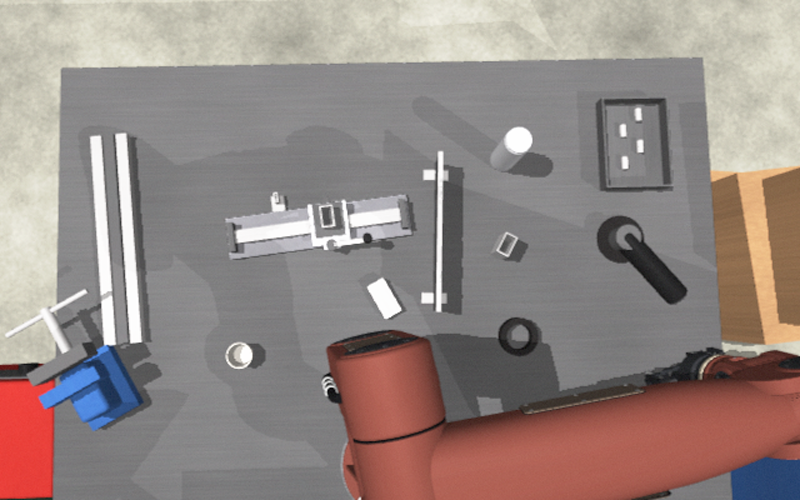

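View pics/sc1.png

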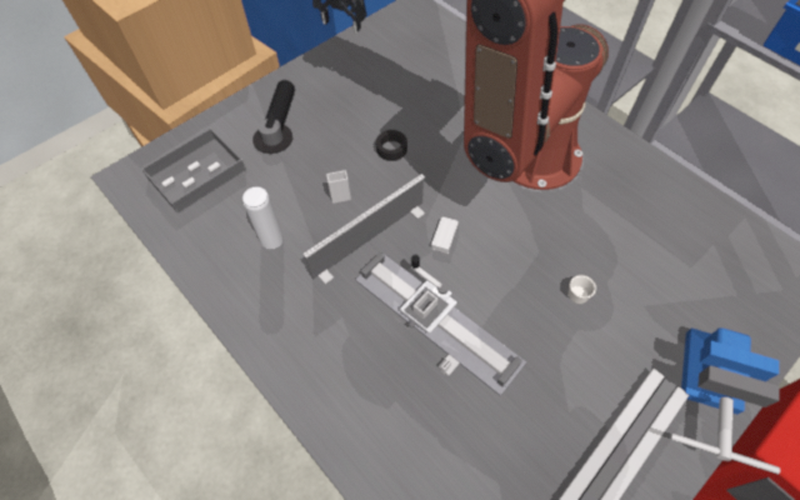

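The top view shows the fixture at about (320,225) of the 800 px picture, the knob at (367,238), the mark block at (278,202), the screen along x≈440 and the tube at (507,243). I'll enlarge this area.

```bash
python3 - <<'E'
import cv2
im=cv2.imread('pics/top_top1_full.png')
cv2.imwrite('pics/c1.png',cv2.resize(im[140:220,172:342],None,fx=4.7,fy=4.7,interpolation=cv2.INTER_CUBIC))
E
```

```text
(no output)
```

View pics/c1.png

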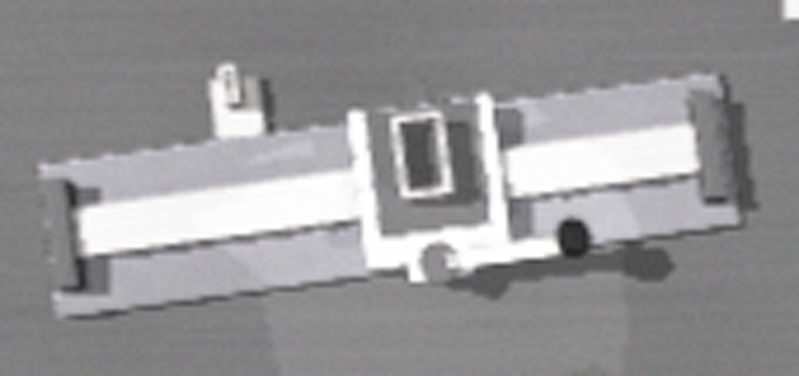

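```bash
python3 - <<'E'
from h import *
c=env.calibration('top')
def C(u,v,z): return at(c,172+(u+.5)/4.7-.5,140+(v+.5)/4.7-.5,z)
P=dict(knob=C(573,237,.102),pivot=C(438,262,.08),stub=C(422,155,.082),mark=C(232,85,.034),
 fa=C(40,165,.01),fb=C(720,75,.01),na=C(57,315,.01),nb=C(740,220,.01))
for k,v in P.items(): print(k,v.round(4))
for a,b in(('fb','fa'),('nb','na'),('knob','pivot')):
  d=P[a]-P[b] if 0 else P[b]-P[a]; print(a,b,np.arctan2(-d[0],d[1]),np.linalg.norm(d[:2]))
t=[at(c,(u+.5)/1.25-.5,(v+.5)/1.25-.5,z).round(3) for u,v,z in((507,243,.09),(437,152,.12),(437,310,.12),(368,298,.025),(517,337,.035),(240,355,.045),(518,138,.19))]
print(t)
E
```

```text
knob [0.5264 0.0537 0.102 ]
pivot [0.5154 0.1367 0.08  ]
stub [0.581 0.145 0.082]
mark [0.6352 0.2681 0.034 ]
fa [0.5904 0.3951 0.01  ]
fb [ 0.6386 -0.0418  0.01  ]
na [0.494  0.3848 0.01  ]
nb [ 0.5442 -0.052   0.01  ]
fb fa 0.10975644862404581 0.4395246668432111
nb na 0.11442021345499238 0.43963995012171425
knob pivot 0.13242773657940632 0.08369038828896865
[array([ 0.508, -0.266,  0.09 ]), array([ 0.715, -0.109,  0.12 ]), array([ 0.36 , -0.098,  0.12 ]), array([0.391, 0.056, 0.025]), array([ 0.29 , -0.292,  0.035]), array([0.267, 0.354, 0.045]), array([ 0.725, -0.278,  0.19 ])]
```

The crop shows the knob at (573,237), the pivot at (438,262) and the stub centred at (422,155). The sizes check out (knob to pivot 84 mm against 85), and the fixture yaw is about 0.112. I'll go above the knob with the fingers closing across the rail.

Call:
carry_out(
  series=[
    [0,0,0.202,0.4,0.9,0.04,1],
    [0,0,0.202,0.4,0.9,0.04,1],
    [0,0,0.202,0.4,0.9,0.04,1],
    [0,0,0.202,0.4,0.9,0.04,1],
    [0,0,0.202,0.4,0.9,0.04,1],
    [0,0,0.202,0.4,0.9,0.04,1],
    [0,0,0.202,0.4,0.9,0.04,1],
    [0,0,0.202,0.4,0.9,0.04,1],
    [0,0,0.202,0.4,0.9,0.04,1],
    [0,0,0.202,0.4,0.9,0.04,1],
    [0,0,0.202,0.4,0.9,0.04,1],
    [0,0,0.202,0.4,0.9,0.04,1],
    [0,0,0.202,0.4,0.9,0.04,1],
    [0,0,0.202,0.4,0.9,0.04,1],
    [0,0,0.202,0.4,0.9,0.04,1],
    [0,0,0.202,0.4,0.9,0.04,1],
  ],
)

```text
clock: 1.43
eef_pos: [0.4382, -0.1014, 0.2681]
tcp_rot: [0.669, 0.744, -0.0, -0.0]
contact_force: [-0.6, -0.2, 0.3]
width: 0.0856
finger_force: 0.0
```

Call:
carry_out(
  series=[
    [0,0,0,0.16,0.4,0.0,1],
    [0,0,0,0.16,0.4,0.0,1],
    [0,0,0,0.16,0.4,0.0,1],
    [0,0,0,0.16,0.4,0.0,1],
    [0,0,0,0.16,0.4,0.0,1],
    [0,0,0,0.16,0.4,0.0,1],
    [0,0,0,0.16,0.4,0.0,1],
    [0,0,0,0.16,0.4,0.0,1],
  ],
)

```text
clock: 2.1
eef_pos: [0.5185, 0.0983, 0.268]
tcp_rot: [0.668, 0.744, -0.0, -0.0]
contact_force: [0.6, -1.1, -0.2]
width: 0.0853
finger_force: 0.0
```

```bash
python3 - <<'E'
from h import *
c=env.calibration('wrist'); np.save('w1.npy',c,allow_pickle=True)
save('wrist','w1',None,1.25)
print(env.get_obs()['eef_pos'],np.round(c['cam_to_world'],3).tolist(),c['vertical_fov'])
for p in((.525,.0537,.102),(.5154,.1367,.084),(.581,.145,.082),(.635,.268,.034)): print(np.array(proj(c,p))*1.25)
E
```

```text
[0.51841761 0.0978144  0.26813444] [[0.994, 0.103, 0.03, 0.511], [0.107, -0.951, -0.288, 0.172], [-0.001, 0.29, -0.957, 0.393], [0.0, 0.0, 0.0, 1.0]] 60.92213011676842
[398.86117419 294.18390889]
[398.02022756 176.93176865]
[489.27893288 174.91696659]
[574.66118833  11.35147777]
```

View pics/w1.png

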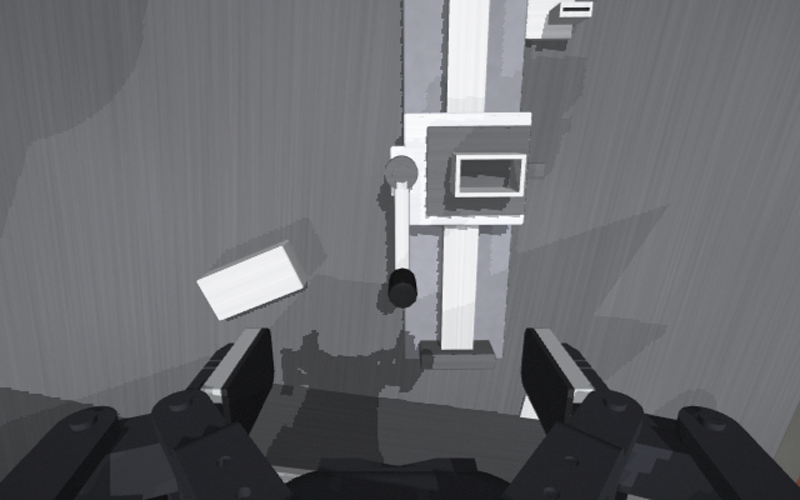

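The knob top is at (402,294), the pivot cap at (401,172), the stub centre at (490,175), the pointer tip at (544,171) and the mark line at (576,9).

```bash
python3 - <<'E'
from h import *
c=np.load('w1.npy',allow_pickle=True).item()
P={k:at(c,(u+.5)/1.25-.5,(v+.5)/1.25-.5,z) for k,(u,v,z) in dict(knob=(402,294,.102),piv=(401,172,.075),stub=(490,175,.082),ptr=(544,171,.04),mark=(576,9.5,.034),s1=(456,154,.082),s2=(525,154,.082),s3=(456,196,.082),s4=(525,195,.082)).items()}
for k,v in P.items(): print(k,v.round(4))
a=.112
for a in(.105,.112,.12):
  y=np.array([-np.sin(a),np.cos(a),0]);print(a,(P['mark']-P['ptr'])@y,(P['mark']-P['stub'])@y,(P['stub']-P['knob'])@y)
for i,j in(('s1','s2'),('s3','s4'),('s4','s2')): d=P[j]-P[i];print(np.arctan2(d[1],d[0]))
E
```

```text
knob [0.5272 0.0542 0.102 ]
piv [0.5172 0.1396 0.075 ]
stub [0.5814 0.1451 0.082 ]
ptr [0.6344 0.1494 0.04  ]
mark [0.6356 0.2694 0.034 ]
s1 [0.5548 0.1571 0.082 ]
s2 [0.6038 0.1624 0.082 ]
s3 [0.5592 0.1273 0.082 ]
s4 [0.6094 0.1335 0.082 ]
0.105 0.11920406950180076 0.11795725893138191 0.08470822070882802
0.112 0.11910443836219586 0.11748598114791414 0.08426186308886878
0.12 0.11898342826328875 0.11694033019615803 0.08374668568806788
0.10742771904816631
0.12204576740136289
1.7651568033063367
```

Call:
carry_out(
  series=[
    [0,0,0,0.016,-0.09,-0.1,1],
    [0,0,0,0.016,-0.09,-0.16,1],
    [0,0,0,0.016,-0.09,-0.22,1],
    [0,0,0,0.016,-0.09,-0.28,1],
    [0,0,0,0.016,-0.09,-0.32,1],
    [0,0,0,0.016,-0.09,-0.36,1],
    [0,0,0,0.016,-0.09,-0.36,1],
    [0,0,0,0.016,-0.09,-0.36,0],
    [0,0,0,0.016,-0.09,-0.36,0],
    [0,0,0,0.016,-0.09,-0.36,0],
    [0,0,0,0.016,-0.09,-0.36,0],
    [0,0,0,0.016,-0.09,-0.36,0],
    [0,0,0,0.016,-0.09,-0.36,0],
    [0,0,0,0.016,-0.09,-0.36,0],
    [0,0,0,0.016,-0.09,-0.36,0],
    [0,0,0,0.016,-0.09,-0.36,0],
  ],
)

```text
clock: 3.48
eef_pos: [0.5271, 0.0543, 0.0895]
tcp_rot: [0.668, 0.744, 0.0, 0.001]
contact_force: [-1.9, -0.9, 6.6]
width: 0.0199
finger_force: 58.4
```

Call:
carry_out(
  series=[
    [0,0,0,0,0,0.003,0],
    [0,0,0,-0.017,-0.001,0.004,0],
    [0,0,0,-0.034,0,0.004,0],
    [0,0,0,-0.051,0.002,0.004,0],
    [0,0,0,-0.067,0.006,0.004,0],
    [0,0,0,-0.083,0.012,0.004,0],
    [0,0,0,-0.099,0.019,0.004,0],
    [0,0,0,-0.113,0.027,0.004,0],
    [0,0,0,-0.127,0.038,0.004,0],
    [0,0,0,-0.14,0.049,0.004,0],
    [0,0,0,-0.151,0.062,0.004,0],
    [0,0,0,-0.161,0.075,0.004,0],
    [0,0,0,-0.161,0.075,0.004,0],
    [0,0,0,-0.161,0.075,0.004,0],
  ],
)

```text
clock: 4.65
eef_pos: [0.4452, 0.0927, 0.09]
tcp_rot: [0.668, 0.744, -0.0, -0.0]
contact_force: [1.9, 3.8, -13.0]
width: 0.0202
finger_force: 59.3
```

Call:
carry_out(
  series=[
    [0,0,0,-0.002,0.02,-0.002,0],
    [0,0,0,-0.0045,0.04,-0.002,0],
    [0,0,0,-0.007,0.06,-0.002,0],
    [0,0,0,-0.009,0.08,-0.002,0],
    [0,0,0,-0.011,0.1,-0.002,0],
    [0,0,0,-0.0135,0.12,-0.002,0],
    [0,0,0,-0.016,0.14,-0.002,0],
    [0,0,0,-0.018,0.16,-0.002,0],
    [0,0,0,-0.02,0.18,-0.002,0],
    [0,0,0,-0.0225,0.2,-0.002,0],
    [0,0,0,-0.025,0.22,-0.002,0],
    [0,0,0,-0.026,0.23,-0.002,0],
    [0,0,0,-0.0265,0.235,-0.002,0],
    [0,0,0,-0.0265,0.235,-0.002,0],
    [0,0,0,-0.0265,0.235,-0.002,0],
  ],
)

```text
clock: 5.9
eef_pos: [0.4322, 0.2093, 0.0897]
tcp_rot: [0.668, 0.744, -0.001, 0.0]
contact_force: [-4.3, -2.4, -0.5]
width: 0.0201
finger_force: 60.4
```

```bash
python3 - <<'E'
from h import *
c=env.calibration('wrist'); np.save('w2.npy',c,allow_pickle=True)
save('wrist','w2',None,1.25); save('top','t2')
im=cv2.imread('pics/top_t2_full.png')
cv2.imwrite('pics/t2.png',cv2.resize(im[140:220,172:342],None,fx=4.7,fy=4.7,interpolation=cv2.INTER_CUBIC))
E
```

```text
(no output)
```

View pics/w2.png

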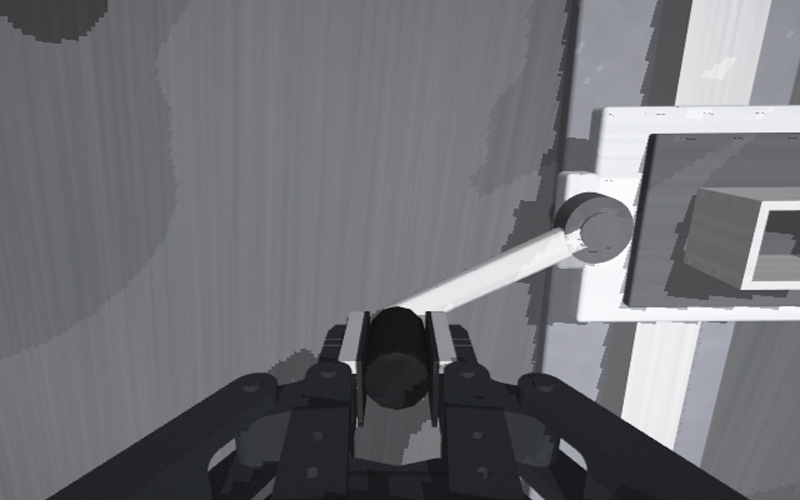

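The lever is freed: it points from the cap (605,227) to the gripped knob (395,370). The pointer is out of view, so I'll check from the top camera.

View pics/t2.png

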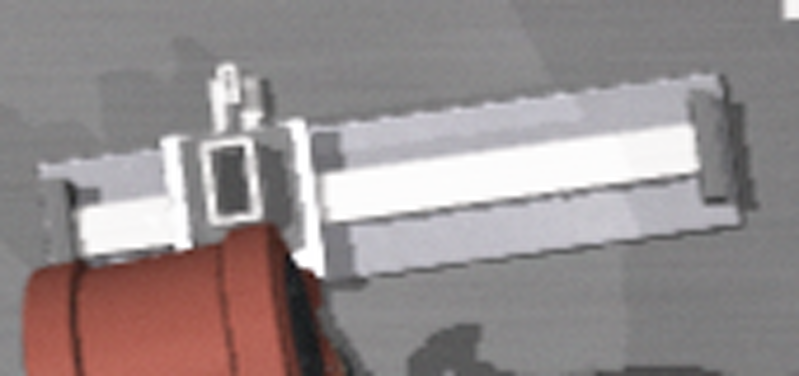

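The stub is now centred at (231,181), having started at (422,155). I'll measure the shift by template matching.

```bash
python3 - <<'E'
from h import *
c=env.calibration('top')
a=cv2.imread('pics/top_top1_full.png',0);b=cv2.imread('pics/top_t2_full.png',0)
A=cv2.resize(a,None,fx=8,fy=8,interpolation=cv2.INTER_CUBIC);B=cv2.resize(b,None,fx=8,fy=8,interpolation=cv2.INTER_CUBIC)
u,v=172+422/4.7,140+155/4.7
for hw,hh in((8,11),(12,10)):
  x0,y0=int((u-hw)*8),int((v-hh)*8);T=A[y0:y0+hh*16,x0:x0+hw*16]
  r=cv2.matchTemplate(B[1000:1600,1300:2400],T,cv2.TM_CCOEFF_NORMED);_,m,_,l=cv2.minMaxLoc(r)
  du=(l[0]+1300-x0)/8;dv=(l[1]+1000-y0)/8
  d=at(c,u+du,v+dv,.082)-at(c,u,v,.082);print(m,d.round(4),np.linalg.norm(d),np.arctan2(-d[0],d[1]))
E
```

```text
0.9280223250389099 [-0.0135  0.1156  0.    ] 0.11638306277687924 0.11609833236903538
0.9299179911613464 [-0.0135  0.1152  0.    ] 0.11603007208687036 0.11652738317828935
```

Call:
carry_out(
  series=[
    [0,0,0,-0.001,0.0054,0,0],
    [0,0,0,-0.001,0.0054,0,0],
    [0,0,0,-0.001,0.0054,0,0],
    [0,0,0,0.01,-0.0124,0,0],
    [0,0,0,0.0212,-0.025,0,0],
    [0,0,0,0.0338,-0.0366,0,0],
    [0,0,0,0.0474,-0.0468,0,0],
    [0,0,0,0.062,-0.0556,0,0],
    [0,0,0,0.0774,-0.0626,0,0],
    [0,0,0,0.0936,-0.0682,0,0],
    [0,0,0,0.11,-0.0722,0,0],
    [0,0,0,0.1268,-0.0746,0,0],
    [0,0,0,0.1438,-0.0752,0,0],
    [0,0,0,0.1608,-0.0742,0,0],
    [0,0,0,0.166,-0.0736,0,0],
    [0,0,0,0.166,-0.0736,0,0],
    [0,0,0,0.166,-0.0736,0,0],
  ],
)

```text
clock: 7.42
eef_pos: [0.5142, 0.1722, 0.0893]
tcp_rot: [0.668, 0.744, -0.002, -0.001]
contact_force: [-15.2, -4.4, 11.5]
width: 0.0201
finger_force: 62.2
```

Call:
carry_out(
  series=[
    [0,0,0,-0.004,0,-0.001,0],
    [0,0,0,-0.004,0,-0.001,1],
    [0,0,0,-0.004,0,-0.001,1],
    [0,0,0,-0.004,0,-0.001,1],
    [0,0,0,-0.004,0,-0.001,1],
    [0,0,0,-0.004,0,-0.001,1],
    [0,0,0,-0.004,0,-0.001,1],
    [0,0,0,-0.004,0,0.08,1],
    [0,0,0,-0.004,0,0.16,1],
    [0,0,0,-0.004,0,0.24,1],
    [0,0,0,-0.004,0,0.32,1],
    [0,0,0,-0.004,0,0.36,1],
    [0,0,0,-0.004,0,0.36,1],
    [0,0,0,-0.004,0,0.36,1],
  ],
)

```text
clock: 8.58
eef_pos: [0.5146, 0.1727, 0.2708]
tcp_rot: [0.668, 0.744, 0.001, 0.001]
contact_force: [0.2, -0.2, -0.6]
width: 0.0852
finger_force: 0.0
```

```bash
python3 - <<'E'
from h import *
c=env.calibration('wrist'); np.save('w3.npy',c,allow_pickle=True)
save('wrist','w3',(220,60,320,240),2.5)
E
```

```text
(no output)
```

View pics/w3.png

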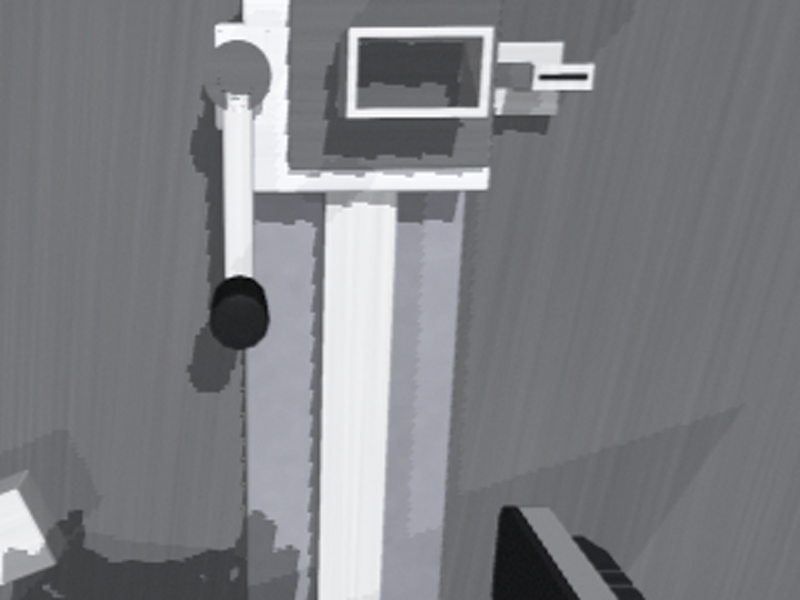

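The pointer (515,76) is in line with the mark line (563,76), and the lever lies fully along -y. Next is the tube.

Call:
carry_out(
  series=[
    [0,0,0.25,-0.012,-0.88,0,1],
    [0,0,0.25,-0.012,-0.88,0,1],
    [0,0,0.25,-0.012,-0.88,0,1],
    [0,0,0.25,-0.012,-0.88,0,1],
    [0,0,0.25,-0.012,-0.88,0,1],
    [0,0,0.25,-0.012,-0.88,0,1],
    [0,0,0.25,-0.012,-0.88,0,1],
    [0,0,0.25,-0.012,-0.88,0,1],
    [0,0,0.25,-0.012,-0.88,0,1],
    [0,0,0.25,-0.012,-0.88,0,1],
    [0,0,0.25,-0.012,-0.88,0,1],
    [0,0,0.25,-0.012,-0.88,0,1],
    [0,0,0.25,-0.012,-0.88,0,1],
    [0,0,0.25,-0.012,-0.88,0,1],
    [0,0,0.25,-0.012,-0.88,0,1],
    [0,0,0.25,-0.012,-0.88,0,1],
    [0,0,0.25,-0.012,-0.88,0,1],
  ],
)

```text
clock: 10.05
eef_pos: [0.5076, -0.2669, 0.2684]
tcp_rot: [-0.052, 0.999, 0.001, -0.0]
contact_force: [0.4, 0.6, 0.6]
width: 0.0852
finger_force: 0.0
```

```bash
python3 - <<'E'
from h import *
c=env.calibration('wrist'); np.save('w4.npy',c,allow_pickle=True)
save('wrist','w4',None,1.25); print(env.get_obs()['joint_pos'].round(2), np.array(proj(c,(.508,-.266,.09)))*1.25)
c=np.load('w3.npy',allow_pickle=True).item()
C=lambda u,v,z: at(c,220+(u+.5)/2.5-.5,60+(v+.5)/2.5-.5,z)
q=[C(u,v,.082) for u,v in((348,28),(492,28),(489.5,117),(347,117))]
print('stub',np.mean(q,0).round(4),[np.arctan2(*(b-a)[1::-1]).round(3) for a,b in((q[0],q[1]),(q[3],q[2]),(q[3],q[0]),(q[2],q[1]))])
a=.114;y=np.array([-np.sin(a),np.cos(a),0]);print((C(563,76,.034)-C(520,76,.04))@y,C(563,76,.034))
E
```

```text
[-0.71  0.03  0.06  1.6   0.   -0.82] [397.68834244 230.88780603]
stub [0.5674 0.2625 0.082 ] [np.float64(0.108), np.float64(0.108), np.float64(1.702), np.float64(1.733)]
5.195130098157577e-05 [0.63479227 0.27018888 0.034     ]
```

View pics/w4.png

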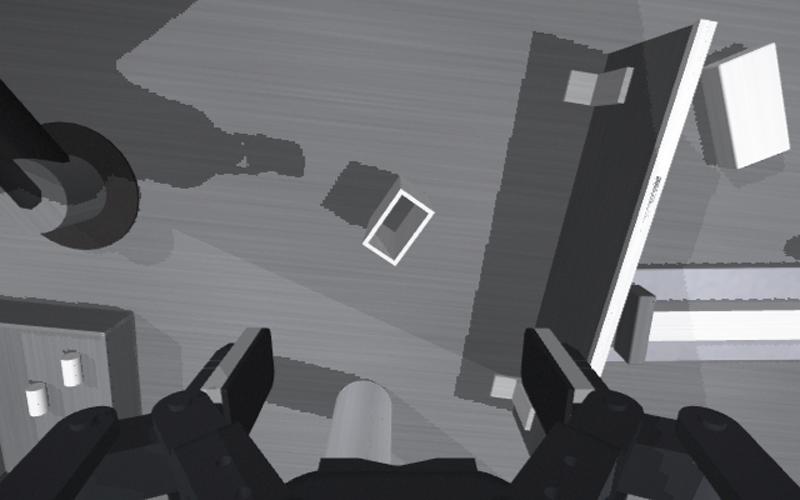

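Tube top corners are at (402,190), (434,212), (396,265) and (363,243).

```bash
python3 - <<'E'
from h import *
c=np.load('w4.npy',allow_pickle=True).item()
q=[at(c,(u+.5)/1.25-.5,(v+.5)/1.25-.5,.09) for u,v in((402.5,190.5),(433.5,212),(395.5,264.5),(363.5,243))]
print(np.mean(q,0).round(4))
for i,j in((0,1),(3,2),(3,0),(2,1)): d=q[j]-q[i];print(np.linalg.norm(d).round(4),np.arctan2(d[1],d[0]).round(3))
print([at(c,u/1.25,v/1.25,.12).round(3) for u,v in((706,22),(597,368))])
E
```

```text
[ 0.5057 -0.2657  0.09  ]
0.0274 1.072
0.029 1.061
0.0483 2.61
0.0486 2.644
[array([ 0.359, -0.103,  0.12 ]), array([ 0.588, -0.111,  0.12 ])]
```

Call:
carry_out(
  series=[
    [0,0,-0.098,-0.004,0.004,-0.05,1],
    [0,0,-0.098,-0.004,0.004,-0.1,1],
    [0,0,-0.098,-0.004,0.004,-0.15,1],
    [0,0,-0.098,-0.004,0.004,-0.2,1],
    [0,0,-0.098,-0.004,0.004,-0.25,1],
    [0,0,-0.098,-0.004,0.004,-0.28,1],
    [0,0,-0.098,-0.004,0.004,-0.32,1],
    [0,0,-0.098,-0.004,0.004,-0.36,1],
    [0,0,-0.098,-0.004,0.004,-0.4,1],
    [0,0,-0.098,-0.004,0.004,-0.427,1],
    [0,0,-0.098,-0.004,0.004,-0.427,1],
    [0,0,-0.098,-0.004,0.004,-0.427,0],
    [0,0,-0.098,-0.004,0.004,-0.427,0],
    [0,0,-0.098,-0.004,0.004,-0.427,0],
    [0,0,-0.098,-0.004,0.004,-0.427,0],
    [0,0,-0.098,-0.004,0.004,-0.427,0],
    [0,0,-0.098,-0.004,0.004,-0.427,0],
    [0,0,-0.098,-0.004,0.004,-0.427,0],
    [0,0,-0.098,-0.004,0.004,-0.427,0],
  ],
)

```text
clock: 11.68
eef_pos: [0.5064, -0.2659, 0.057]
tcp_rot: [0.252, 0.968, -0.0, 0.001]
contact_force: [-0.9, 0.5, 6.5]
width: 0.0294
finger_force: 60.2
```

Call:
carry_out(
  series=[
    [0,0,0,0,0,0.05,0],
    [0,0,0,0,0,0.1,0],
    [0,0,0,0,0,0.16,0],
    [0,0,0,0,0,0.22,0],
    [0,0,0,0,0,0.28,0],
    [0,0,0,0,0,0.34,0],
    [0,0,0.01,0.01,0.04,0.38,0],
    [0,0,0.02,0.02,0.1,0.38,0],
    [0,0,0.03,0.03,0.16,0.38,0],
    [0,0,0.04,0.04,0.22,0.38,0],
    [0,0,0.05,0.05,0.28,0.38,0],
    [0,0,0.06,0.06,0.34,0.38,0],
    [0,0,0.07,0.07,0.4,0.38,0],
    [0,0,0.08,0.08,0.46,0.38,0],
    [0,0,0.09,0.09,0.52,0.38,0],
    [0,0,0.099,0.1,0.58,0.38,0],
    [0,0,0.099,0.11,0.64,0.38,0],
    [0,0,0.099,0.12,0.7,0.38,0],
    [0,0,0.099,0.12,0.7,0.38,0],
    [0,0,0.099,0.12,0.7,0.38,0],
  ],
)

```text
clock: 13.35
eef_pos: [0.5654, 0.0861, 0.2452]
tcp_rot: [-0.058, 0.998, 0.0, -0.001]
contact_force: [0.1, -0.1, -3.6]
width: 0.0297
finger_force: 60.8
```

Call:
carry_out(
  series=[
    [0,0,0,0,0.06,0,0],
    [0,0,0,0,0.12,0,0],
    [0,0,0,0,0.18,0,0],
    [0,0,0,0.002,0.24,0,0],
    [0,0,0,0.004,0.3,0,0],
    [0,0,0,0.004,0.353,0,0],
    [0,0,0,0.004,0.353,-0.04,0],
    [0,0,0,0.004,0.353,-0.08,0],
    [0,0,0,0.004,0.353,-0.12,0],
    [0,0,0,0.004,0.353,-0.15,0],
    [0,0,0,0.004,0.353,-0.17,0],
    [0,0,0,0.004,0.353,-0.176,0],
    [0,0,0,0.004,0.353,-0.176,0],
    [0,0,0,0.004,0.353,-0.176,0],
  ],
)

```text
clock: 14.52
eef_pos: [0.5683, 0.2608, 0.1588]
tcp_rot: [-0.056, 0.998, 0.0, 0.0]
contact_force: [-0.5, -1.0, -2.9]
width: 0.0294
finger_force: 61.1
```

```bash
python3 - <<'E'
from h import *
c=env.calibration('scene'); o=env.get_obs(); print(o['eef_pos'],o['tcp_rot'])
u,v=proj(c,(.567,.262,.1)); print(u,v)
x,y=int(u)-50,int(v)-38
save('scene','s5',(x,y,100,75),8); print(x,y)
T=o['eef_pos']
for z in(.082,.102): 
  for sx,sy in((1,1),(1,-1),(-1,1),(-1,-1)):
    a=.111;d=np.array([25*sx*np.cos(a)-15*sy*np.sin(a),25*sx*np.sin(a)+15*sy*np.cos(a)])/1000
    b=np.array([.5674,.2625]) if z<.09 else T[:2]
    p=np.array(proj(c,[*(b+d),.082 if z<.09 else T[2]-.057])); print(z,sx,sy,((p-[x,y]+.5)*8-.5).round(0))
E
```

```text
[0.5682523  0.26075694 0.15876355] [-5.64360189e-02  9.98406093e-01  9.37601725e-05  4.90988225e-04]
375.2473443249072 264.28418557471196
325 226
0.082 1 1 [391. 412.]
0.082 1 -1 [321. 357.]
0.082 -1 1 [480. 307.]
0.082 -1 -1 [411. 254.]
0.102 1 1 [390. 388.]
0.102 1 -1 [320. 333.]
0.102 -1 1 [481. 283.]
0.102 -1 -1 [411. 229.]
```

View pics/s5.png

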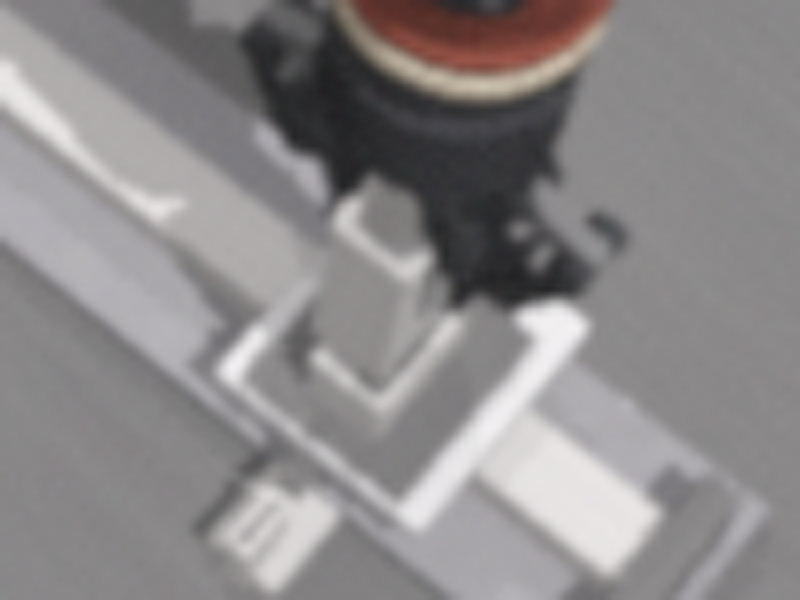

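The scene crop shows the tube foot corner (374,384) straight above the stub corner (380,410), with a gap of about 20 mm. Now the last lowering with a small trim.

Call:
carry_out(
  series=[
    [0,0,0,-0.001,0.003,-0.008,0],
    [0,0,0,-0.001,0.003,-0.016,0],
    [0,0,0,-0.001,0.003,-0.022,0],
    [0,0,0,-0.001,0.003,-0.022,0],
    [0,0,0,-0.001,0.003,-0.022,0],
    [0,0,0,-0.001,0.003,-0.022,0],
    [0,0,0,-0.001,0.003,-0.022,0],
    [0,0,0,-0.001,0.003,-0.022,0],
    [0,0,0,-0.001,0.003,-0.022,0],
  ],
)

```text
clock: 15.32
eef_pos: [0.5673, 0.2627, 0.147]
tcp_rot: [-0.057, 0.998, 0.0, 0.0]
contact_force: [0.4, -1.3, -3.1]
width: 0.0295
finger_force: 61.1
```

```bash
python3 - <<'E'
from h import *
save('scene','s6',(325,226,100,75),8)
save('wrist','w6',None,1.25)
E
```

```text
(no output)
```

View pics/s6.png

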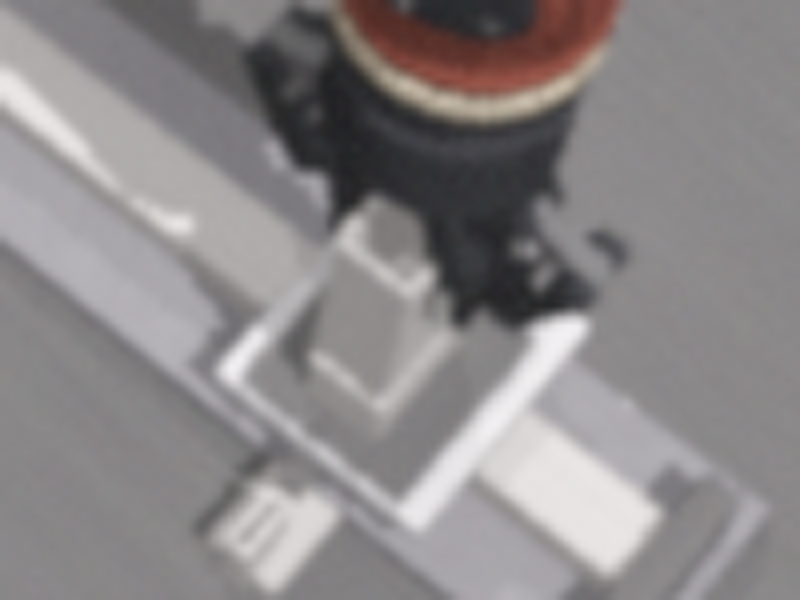

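The tube foot (378,400) stands just above the stub rim (380,410), in line with it. The load on the tool is only the tube's weight (-3.1 N), so it isn't touching. Handing in.

```bash
python3 -c "
from cell import env
print(env.finish_job())"
```

```text
the job is handed in; nothing more can be done
None
```

I handed the job in at about 15 s of the 72 s allowed; `finish_job` gave no verdict. The carriage is clamped with its pointer in line with the mark. The tube is gripped upright over the stub, with a gap of about 8 mm and the sides in line as far as the pictures show.

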